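# Clamp a copper pipe with the set bolt and lock it with the jam nut

## Robot

A 6-joint arm with a two-finger parallel gripper is mounted at the origin on a cart in front of the work surface, level with it; the furniture and walls round the work are solid. World frame = base frame: x ahead of the robot, y to its left, z up, the work surface at z = 0. Lengths are in m, angles in rad, forces in N, time in s.
With the tool pointing down it reaches from about 0.35 to 0.85 m from the base axis. Payload 8.1 kg.
Tool frame: the origin (TCP) lies midway between the tips of the shut fingers; the grasp point (between the pads) lies robot.grip_depth behind it (robot.grip_depth is the distance from the TCP to the grasp point, in m); z points along the fingers, y is the line along which they close (so a half turn about z gives the same grasp; the last joint's range is limited). The gripper opens to 93 mm and grips with 3 to 60 N. Pads are 15 mm wide; open, the fingers measure 128 mm over their backs; the gripper's body (75 mm by 188 mm) begins 65 mm behind the grasp point.
Start: joints at [1.154, 0.13, 1.488, -0, 1.523, -0.085], TCP at [0.195, 0.567, 0.219] pointing down, gripper open.
Joint ranges: [-2.96, 2.96], [-0.89, 2.26], [0.02, 2.5], [-1.34, 4.48], [0, 2.73], [-2.66, 2.66]. Speed limits (rad/s): [2.39, 2.39, 2.79, 3.14, 3.14, 3.14].

## Interface

Orientations are given as a rotation vector (axis times angle).
In Python, from plant import robot gives the robot as it stands.
- The arm moves only by the tool carry_out, never from a script. Its argument "rows" is a list of rows, each a list of 6 numbers: the shift along the tool's x, y, z in m, then the turn, a rotation vector about the tool's x, y, z in degrees. A call has 1 to 12 rows; each row is the pose to reach, as a shift and turn from the pose commanded when the call began, along the tool's axes at that moment; what a row does not reach only later rows make up. A row lasts 1/8 s, in which the tool goes at most 62.5 mm and 10.7 degrees, less where a joint would pass 70% of its speed; a pose out of reach is approached as far as the arm can. A call with a gripper value outside its range is refused whole. "jaw" is the closure in counts, from 0 (fully open) to 255 (shut), set as the call begins (left out, the last holds). The fingers move at their own pace and stop on an object; "force" is the grip in N (left out, the last holds). Time passes only in rows, so rows that repeat a pose let the fingers close. It gives the time, the measured TCP pose, the force, the opening and the grip force at its end, in the units of the state.
- robot.read_state(): the state, without advancing time (a new reading comes with each control period).
- robot.read_camera(name): name is "scene" or "top" or "wrist"; returns the picture (420x560x3 uint8, red, green, blue); there is no depth.
- robot.camera_model(name): a dict with "fx", "fy", "cx", "cy" (pixels), "R" (3x3) and "t" (3): a world point X has camera coordinates R X + t; the wrist camera has in their place "mount" (4x4, takes a point from camera to tool coordinates, whose origin is the TCP and whose axes are the flange's). Camera axes: x right, y down, z forward; pixel columns grow to the right and rows downward; lengths in m; the calibration is good to about 2 mm. A picture is of the moment at which its call begins: read the wrist's pose just before it. camera_model takes no time and is no camera call.
- robot.close_job(): hands the job in; it is judged then, once.
Trained networks look in the newest picture that a camera, given by its name, has taken for a name from the list of things; names that differ only in an ending like _2 or _b are one class to them, and where a whole thing is asked for, a point or a joint stands for the part that bears it (a point fixed in the world has none). Each returns a list of dicts, best first, with "conf" (0 to 1); they miss things now and then, are a little off and sometimes report something else, mostly with a low value. They report only what shows in the picture. A call takes as long as a camera call.
- robot.outline_of(camera, target): "pixels" (420x560 bool, what is visible of it) and "pixel" ([column, row] in pixels, amid what is visible of it).
The state is a dict: "t": time; "q": joint angles; "dq": joint speeds; "joint_torque": joint torques, N m; "tool_pos": TCP position; "orientation": TCP orientation; "force": force on the tool from outside, world axes, zero at the start; "wrist_torque": the same for the moment, N m; "opening": finger opening in m; "gripper_force": force on a finger pad.
Only numpy, scipy, OpenCV 4.12 (cv2) and the standard library are available. Lean on these libraries where they do the work, as an engineer would, in place of code of your own. Each camera call takes 0.05 s, during which the arm holds its last target. There are 200 camera calls.

## Task

On the small cast pipe clamp, screw the square-headed set bolt down clockwise until it bears on the copper pipe and nip it up to about 0.5 newton metres. Then run the hexagon locknut beneath its head down clockwise against the clamp's boss and nip that up to about 0.5 newton metres too, so the bolt is locked and stays as set. Do not overtighten either one, and leave the fittings and tools lying round the clamp where they are.

Things in the scene. Friction and masses are not known exactly. Their poses are not given: they have to be found in the camera images.
- clamp: Grey cast pipe clamp fixed to the worktop: base 120 x 110 x 12 mm, column, and an arm 46 mm wide whose top is 75 mm above the worktop. A copper pipe 15 mm thick lies fixed in its saddle under the arm, along y. Origin on the worktop, exactly under the vertical axis shared by boss, set bolt and locknut; z up, x toward the column.
- boss_top (a point): Centre of the flat top of the round boss (28 mm diameter) on the clamp's arm, 100 mm above the worktop. The locknut seats here. From first contact the torque is about 0.9 N m per radian turned further, plus or minus 0.08 of friction; under 0.25 rad (0.3 N m) it is loose, over 0.9 rad (0.8 N m) strained. Let go, it springs back to about 0.09 rad and stays nipped.
- pipe_top (a point): Middle of the pipe's upper side, 33 mm above the worktop, where the set bolt's foot bears. From first contact the torque is about 0.9 N m per radian turned further, plus or minus 0.08 of friction; under 0.25 rad (0.3 N m) it is not nipped, over 0.9 rad (0.8 N m) the pipe is dented. Let go, it springs back to about 0.09 rad and stays nipped.
- bolt_head (a point): Centre of the square head of the dark steel set bolt, 16 x 16 x 16 mm, about 135 mm above the worktop, on a 20 mm right-hand thread of 1.5 mm per turn. x and y axes square to its flats, z up. Turns about the vertical axis, clockwise from above = down; stays where left; drag 0.06 N m. Starts 0.5 to 1.2 rad of turning short of the pipe.
- nut_center (a point): Centre of the steel hexagon locknut on the bolt, 32 mm across flats, 37 across corners, 14 high, about 107 mm above the worktop. z up, x square to one pair of flats. Turns about the vertical axis independently of the bolt, clockwise = down 1.5 mm a turn; stays where left; drag 0.06 N m. Starts 1.4 to 2.4 rad of turning above the boss, so it needs several grips.
- tee: Brass pipe tee lying beside the clamp, 44 x 64 x 27 mm, origin at the centre of its underside. Not to be disturbed.
- elbow: Brass pipe elbow beside the clamp, 44 x 44 x 27 mm, origin at the centre of its underside. Not to be disturbed.
- tape_measure: Yellow and black tape measure standing beside the clamp, 40 x 81 x 67 mm, origin at the centre of its underside. Not to be disturbed.
- spanner: Adjustable spanner lying behind the clamp, 44 x 202 x 11 mm, origin at the centre of its underside. Too big for this job; not to be disturbed.

How it is judged:
On the way, in this order (a step that is already met when the one before it is completed fails the run):
1. the set bolt is nipped against the pipe: at least 0.25 rad (0.06 mm) past first contact, about 0.3 N m (z of bolt_head in the frame of clamp below 0.13494 m), for 0.2 s.
2. the locknut is nipped against the boss: at least 0.25 rad (0.06 mm) past first contact, about 0.3 N m (z of nut_center in the frame of clamp below 0.10694 m), for 0.2 s.
At the end, for the whole second after the job is handed in: Set bolt still nipped on the pipe and locknut still nipped on the boss: each at least 0.05 rad (0.012 mm) past its first contact after springing back, not backed off (z of bolt_head in the frame of clamp below 0.134988 m and z of nut_center in the frame of clamp below 0.106988 m); the robot touches nothing.
It fails at once if the set bolt is overtightened and dents the pipe (0.9 rad past contact, about 0.8 N m) (z of bolt_head in the frame of clamp below 0.134785 m).
It fails at once if the locknut is overtightened (0.9 rad past contact, about 0.8 N m) (z of nut_center in the frame of clamp below 0.106785 m).
It fails at once if a bystander is moved by more than 30 mm (distance of any of tee, elbow, tape_measure, spanner from where it was at the start of the episode above 0.03 m).
It also fails if it takes over 72 s, if anything falls off the work surface, if the arm or the gripper's body presses on something with over 40 N, if the wrist force passes 120 N, or if a joint passes its speed limit or range.

## Working session

There is one attempt and no reset: what is moved stays moved. The work goes in short steps, Python scripts to look and compute and a tool call to move; the robot and the scene stay as the last step left them, time stands still between calls to the robot, and variables do not carry over. Pictures are saved under pics/ and viewed, at most 10 in all, crops included, and the job is handed in when it is done.

Besides the shell and the picture viewer there is one more tool, called after "Call:" as a command line: name --pt "numbers of a row" for each row, then --argument value for the rest. carry_out: Moves the arm, as the interface text tells. Its arguments: {"type":"object","properties":{"rows":{"type":"array"},"jaw":{"type":"number"},"force":{"type":"number"}},"required":["rows"]}

```bash
ls; mkdir -p pics
cat > h.py <<'E'
import numpy as np, cv2
from scipy.spatial.transform import Rotation as Rn
from plant import robot
def save(cam,name):
    im=robot.read_camera(cam); cv2.imwrite(f'pics/{name}.png',im[:,:,::-1]); return im
def cam(name):
    m=robot.camera_model(name)
    if name!='wrist': return m,np.array(m['R']),np.array(m['t'])
    s=robot.read_state(); M=np.array(m['mount'])
    T=np.eye(4);T[:3,:3]=Rn.from_rotvec(s['orientation']).as_matrix();T[:3,3]=s['tool_pos']
    W=np.linalg.inv(T@M); return m,W[:3,:3],W[:3,3]
def atz(name,px,z):
    m,R,t=cam(name); d=R.T@np.array([(px[0]-m['cx'])/m['fx'],(px[1]-m['cy'])/m['fy'],1]); c=-R.T@t
    return c+d*(z-c[2])/d[2]
def proj(name,X):
    m,R,t=cam(name); p=R@np.array(X)+t; return np.array([m['fx']*p[0]/p[2]+m['cx'],m['fy']*p[1]/p[2]+m['cy']])
E
python3 - <<'E'
from h import *
s=robot.read_state()
for k in ('t','tool_pos','orientation','opening','force','wrist_torque'): print(k,s[k])
print(robot.grip_depth)
a=save('top','top0'); b=save('scene','scene0')
cv2.imwrite('pics/both0.png',cv2.resize(np.vstack([a,b]),(448,672))[:, :, ::-1]) 
for c in('top','scene'):
  print(c,-np.array(robot.camera_model(c)['R']).T@np.array(robot.camera_model(c)['t']))
  for n,z in (('bolt_head',.143),('nut_center',.107),('clamp',.05),('tee',.02),('elbow',.02),('tape_measure',.05),('spanner',.01)):
    for o in robot.outline_of(c,n)[:2]:
        print(c,n,round(o['conf'],2),o['pixel'],atz(c,o['pixel'],z).round(4),int(o['pixels'].sum()))
E
```

```text
pics
t 0.0
tool_pos [0.19519549 0.56675376 0.21759331]
orientation [-5.18765362e-01 -3.09799748e+00  2.80833958e-03]
opening 0.09305004077389975
force [-0.52664688  0.4787095   0.58859036]
wrist_torque [0.01627079 0.05026944 0.00915148]
0.0188
top [ 0.44178901 -0.08934453  0.94705208]
top bolt_head 0.64 [311.2, 252.5] [ 0.5354 -0.1659  0.143 ] 72
top nut_center 0.5 [362.4, 220.6] [ 0.5955 -0.2935  0.107 ] 488
top nut_center 0.41 [307.0, 254.6] [ 0.5362 -0.1595  0.107 ] 118
top clamp 0.98 [304.8, 254.1] [ 0.5444 -0.1594  0.05  ] 2417
top tee 0.54 [254.6, 247.3] [ 0.5801 -0.0433  0.02  ] 335
top elbow 0.53 [368.8, 270.5] [ 0.489  -0.3082  0.02  ] 198
top tape_measure 0.86 [362.2, 222.0] [ 0.6026 -0.3063  0.05  ] 492
top spanner 0.95 [283.6, 206.0] [ 0.6759 -0.127   0.01  ] 798
scene [ 0.08479378 -0.50211188  0.93128501]
scene bolt_head 0.55 [284.6, 254.8] [ 0.5266 -0.1751  0.143 ] 143
scene nut_center 0.5 [282.2, 261.0] [ 0.5322 -0.1653  0.107 ] 158
scene clamp 0.85 [288.0, 283.6] [ 0.5267 -0.1845  0.05  ] 3157
scene tee 0.64 [252.1, 244.4] [ 0.5741 -0.0503  0.02  ] 390
scene elbow 0.8 [326.7, 339.9] [ 0.4861 -0.3089  0.02  ] 347
scene tape_measure 0.66 [360.7, 297.1] [ 0.5892 -0.3176  0.05  ] 939
scene tape_measure 0.17 [288.8, 284.1] [ 0.5268 -0.1865  0.05  ] 3182
scene spanner 0.97 [311.8, 239.0] [ 0.6729 -0.1425  0.01  ] 837
scene spanner 0.19 [285.5, 264.4] [ 0.5822 -0.1367  0.01  ] 164
```

Run:
```python
from h import *
a=cv2.imread('pics/top0.png')[170:310,220:400]; b=cv2.imread('pics/scene0.png')[215:355,220:400]
cv2.imwrite('pics/v0.png',np.hstack([cv2.resize(x,(400,311),interpolation=cv2.INTER_CUBIC) for x in(a,b)]))
print(robot.camera_model('wrist'))
```

```text
{'fx': 351.4942375591724, 'fy': 351.4942375591724, 'cx': 282.157116677946, 'cy': 212.1973768591899, 'mount': array([[-3.50135808e-04, -9.62548329e-01, -2.71109924e-01,
         7.54658602e-02],
       [ 9.99999767e-01, -1.78016733e-04, -6.59459507e-04,
        -4.32778406e-04],
       [ 5.86499544e-04, -2.71110092e-01,  9.62548167e-01,
        -1.66622267e-01],
       [ 0.00000000e+00,  0.00000000e+00,  0.00000000e+00,
         1.00000000e+00]])}
```

View pics/v0.png

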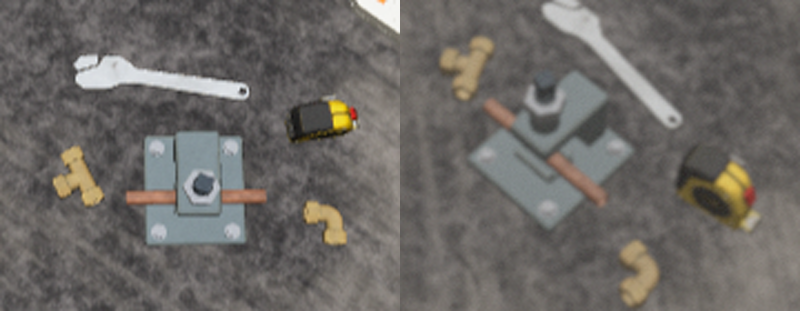

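Call:
carry_out --pt "-0.043 -0.045 -0.003 0 0 6" --pt "-0.086 -0.09 -0.006 0 0 12" --pt "-0.129 -0.135 -0.01 0 0 19" --pt "-0.172 -0.18 -0.013 0 0 26" --pt "-0.215 -0.225 -0.017 0 0 32" --pt "-0.258 -0.269 -0.02 0 0 38" --pt "-0.3 -0.314 -0.023 0 0 45" --pt "-0.343 -0.358 -0.026 0 0 51" --pt "-0.386 -0.403 -0.029 0 0 58" --pt "-0.429 -0.448 -0.03 0 0 64" --pt "-0.472 -0.492 -0.03 0 0 70" --pt "-0.515 -0.537 -0.03 0 0 76"

```text
t: 2.3
tool_pos: [0.5081, -0.1103, 0.249]
orientation: [2.32, 2.117, 0.001]
force: [0.6, 0.9, 0.4]
opening: 0.0932
gripper_force: 0.0
```

Call:
carry_out --pt "-0.026 0.015 0 0 0 0" --pt "-0.051 0.031 0 0 0 0" --pt "-0.051 0.031 0 0 0 0" --pt "-0.051 0.031 0 0 0 0"

```text
t: 2.8
tool_pos: [0.5336, -0.1613, 0.2485]
orientation: [-2.316, -2.122, 0.0]
force: [-0.4, -0.2, 0.1]
opening: 0.0932
gripper_force: 0.0
```

```bash
cat > look.py <<'E'
import sys
from h import *
s=robot.read_state(); print(s['t'],s['tool_pos'],s['orientation'],s['q'][5],s['wrist_torque'])
im=save('wrist',sys.argv[1])
for n,z in (('bolt_head',.143),('nut_center',.1145),('clamp',.05)):
    for o in robot.outline_of('wrist',n)[:2]:
        m=o['pixels'].astype(np.uint8); c=max(cv2.findContours(m,0,1)[0],key=cv2.contourArea)
        print(n,round(o['conf'],2),o['pixel'],atz('wrist',o['pixel'],z).round(4),cv2.boundingRect(c))
E
python3 look.py w1
```

```text
2.8 [ 0.53359074 -0.16125348  0.24852799] [-2.31604523e+00 -2.12171008e+00  2.21194593e-05] -0.2981035243454484 [-0.08617747  0.12831625 -0.02084611]
bolt_head 0.6 [286.5, 213.4] [ 0.5365 -0.164   0.143 ] (276, 199, 24, 30)
nut_center 0.96 [285.2, 200.8] [ 0.5361 -0.1606  0.1145] (268, 187, 39, 35)
clamp 0.88 [291.2, 185.3] [ 0.5432 -0.1603  0.05  ] (244, 120, 109, 133)
clamp 0.73 [288.7, 198.9] [ 0.5393 -0.1748  0.05  ] (270, 187, 37, 36)
```

View pics/w1.png

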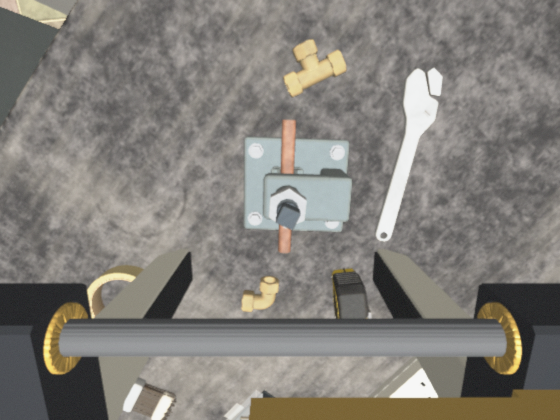

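Call:
carry_out --pt "-0.012 0.001 0.035 0 0 0" --pt "-0.023 0.003 0.07 0 0 0" --pt "-0.023 0.003 0.07 0 0 0" --pt "-0.023 0.003 0.07 0 0 0"

```text
t: 3.5
tool_pos: [0.5353, -0.1845, 0.1802]
orientation: [2.315, 2.122, 0.001]
force: [0.6, -0.1, 0.4]
opening: 0.093
gripper_force: 0.0
```

```bash
python3 look.py w2
python3 - <<'E'
from h import *
a=cv2.imread('pics/w2.png'); cv2.imwrite('pics/v2.png',cv2.resize(a[160:260,220:350],(780,600),interpolation=cv2.INTER_CUBIC))
E
```

```text
3.5 [ 0.53533169 -0.18450016  0.18017215] [2.31519432e+00 2.12187531e+00 1.14214714e-03] -0.33553475023353957 [-0.05833559  0.12046311  0.02724261]
bolt_head 0.68 [283.8, 208.3] [ 0.5383 -0.1654  0.143 ] (268, 188, 32, 41)
nut_center 0.71 [283.7, 190.8] [ 0.5389 -0.1609  0.1145] (260, 175, 48, 45)
nut_center 0.54 [293.6, 175.5] [ 0.5464 -0.1511  0.1145] (231, 93, 135, 165)
clamp 0.69 [292.1, 174.9] [ 0.5463 -0.1617  0.05  ] (231, 93, 135, 165)
```

View pics/v2.png

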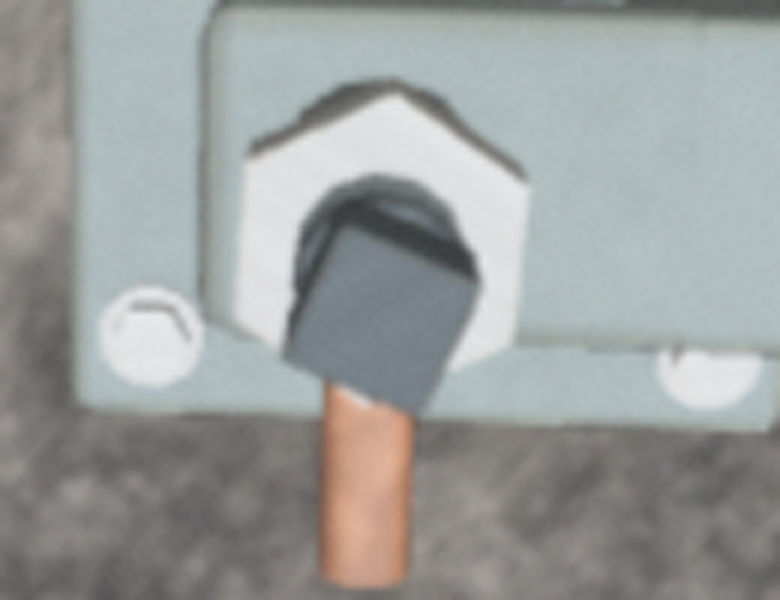

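```bash
cat > m.py <<'E'
from h import *
def rep(B,N,zb=.143,zn=.1145,off=(220,160),s=6):
    f=lambda P,z:np.array([atz('wrist',(off[0]+p[0]/s,off[1]+p[1]/s),z)[:2] for p in P])
    b=f(B,zb); print('bolt c',b.mean(0).round(4),'edges', [(round(np.linalg.norm(e)*1e3,1),round(np.degrees(np.arctan2(e[1],e[0])),1)) for e in np.roll(b,-1,0)-b])
    n=f(N,zn); print('nut c',((n[0]+n[3])/2).round(4) ,'edges', [(round(np.linalg.norm(e)*1e3,1),round(np.degrees(np.arctan2(e[1],e[0])),1)) for e in np.diff(n,axis=0)])
    R=Rn.from_rotvec(robot.read_state()['orientation']).as_matrix(); print('tool y heading',np.degrees(np.arctan2(R[1,1],R[0,1])), 'x', np.degrees(np.arctan2(R[1,0],R[0,0])))
E
python3 - <<'E'
from m import *
rep([(345,218),(478,280),(418,412),(285,355)],[(237,325),(248,155),(395,95),(525,183),(515,347)])
E
```

```text
bolt c [ 0.5378 -0.1682] edges [(np.float64(14.7), np.float64(-30.6)), (np.float64(15.1), np.float64(-118.1)), (np.float64(14.8), np.float64(150.7)), (np.float64(15.5), np.float64(61.7))]
nut c [ 0.5377 -0.1689] edges [(np.float64(19.9), np.float64(80.4)), (np.float64(17.8), np.float64(17.4)), (np.float64(17.8), np.float64(-39.3)), (np.float64(19.3), np.float64(-97.3))]
tool y heading -4.981735698370959 x 85.0181238466539
```

Call:
carry_out --pt "0.008 0.001 0.0 0 0 8" --pt "0.016 0.001 0.005 0 0 16" --pt "0.016 0.001 0.02 0 0 24" --pt "0.016 0.001 0.04 0 0 24" --pt "0.016 0.001 0.06 0 0 24" --pt "0.016 0.001 0.06 0 0 24" --pt "0.016 0.001 0.06 0 0 24"

```text
t: 4.58
tool_pos: [0.5373, -0.1691, 0.1188]
orientation: [2.706, 1.595, 0.0]
force: [-0.0, -0.7, 0.3]
opening: 0.0926
gripper_force: 0.0
```

```bash
cat > st.py <<'E'
from h import *
s=robot.read_state(); R=Rn.from_rotvec(s['orientation']).as_matrix()
print(s['t'],'pos',s['tool_pos'].round(4),'yhead',np.degrees(np.arctan2(R[1,1],R[0,1])).round(2),'tilt',R[:,2].round(4),'q6',round(s['q'][5],3),'F',s['force'].round(2),'T',s['wrist_torque'].round(3),'open',round(s['opening'],4),'g',s['gripper_force'])
E
python3 st.py; python3 -c "
from h import *
save('wrist','w3')"
```

```text
4.575 pos [ 0.5373 -0.1691  0.1188] yhead -28.97 tilt [ 0. -0. -1.] q6 0.11 F [-0.   -0.65  0.31] T [-0.025  0.088  0.004] open 0.0926 g 0.0
```

View pics/w3.png

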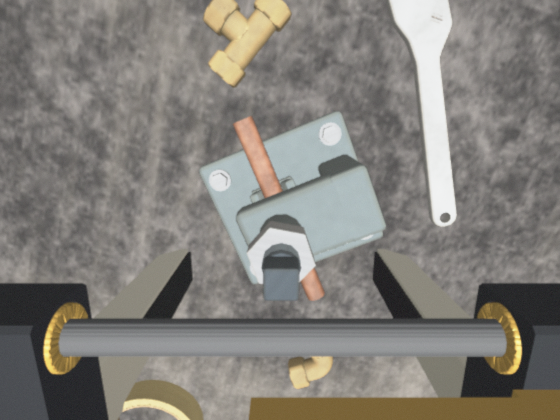

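Call:
carry_out --pt "0 0 0 0 0 0" --pt "0 0 0 0 0 0" --pt "0 0 0 0 0 0" --pt "0 0 0 0 0 0" --pt "0 0 0 0 0 0" --pt "0 0 0 0 0 0" --pt "0 0 0 0 0 0" --jaw 255 --force 20

```text
t: 5.5
tool_pos: [0.5372, -0.169, 0.1186]
orientation: [-2.707, -1.594, -0.0]
force: [-0.2, 1.4, -0.3]
opening: 0.0277
gripper_force: 0.0
```

```bash
python3 st.py
```

```text
5.5 pos [ 0.5372 -0.169   0.1186] yhead -29.01 tilt [-0.  0. -1.] q6 0.11 F [-0.2   1.37 -0.25] T [-0.071  0.13   0.03 ] open 0.0277 g 0.0
```

Call:
carry_out --pt "0 0 0 0 0 0" --pt "0 0 0 0 0 0" --pt "0 0 0 0 0 0" --pt "0 0 0 0 0 0" --force 60

```text
t: 6.0
tool_pos: [0.5371, -0.1689, 0.1186]
orientation: [-2.707, -1.594, 0.0]
force: [-1.7, 1.1, 0.8]
opening: 0.0154
gripper_force: 60.0
```

```bash
python3 st.py
```

```text
6.0 pos [ 0.5371 -0.1689  0.1186] yhead -29.01 tilt [-2.e-04  1.e-04 -1.e+00] q6 0.11 F [-1.74  1.1   0.83] T [0.011 0.438 0.008] open 0.0154 g 59.99726414680481
```

Call:
carry_out --pt "0 0 0 0 0 8" --pt "0 0 0 0 0 16" --pt "0 0 0 0 0 24" --pt "0 0 0 0 0 24"

```text
t: 6.5
tool_pos: [0.5369, -0.1688, 0.1185]
orientation: [-2.978, -0.998, 0.001]
force: [-3.1, 1.3, 2.4]
opening: 0.0156
gripper_force: 60.0
```

```bash
python3 st.py
```

```text
6.5 pos [ 0.5369 -0.1688  0.1185] yhead -52.96 tilt [-8.e-04  5.e-04 -1.e+00] q6 0.529 F [-3.13  1.31  2.43] T [ 0.318  0.683 -0.091] open 0.0156 g 60.002161860466
```

Call:
carry_out --pt "0 0 0 0 0 6" --pt "0 0 0 0 0 12" --pt "0 0 0 0 0 12"

```text
t: 6.88
tool_pos: [0.5369, -0.1687, 0.1185]
orientation: [-3.065, -0.685, 0.001]
force: [-3.8, 2.6, 1.9]
opening: 0.0154
gripper_force: 60.0
```

```bash
python3 st.py
```

```text
6.875 pos [ 0.5369 -0.1687  0.1185] yhead -64.81 tilt [-8.e-04  6.e-04 -1.e+00] q6 0.735 F [-3.79  2.58  1.92] T [ 0.496  0.789 -0.056] open 0.0154 g 60.00301659107208
```

Call:
carry_out --pt "0 0 0 0 0 5" --pt "0 0 0 0 0 10" --pt "0 0 0 0 0 10"

```text
t: 7.25
tool_pos: [0.5369, -0.1686, 0.1184]
orientation: [-3.113, -0.416, 0.001]
force: [-3.4, 3.1, 1.9]
opening: 0.0151
gripper_force: 60.0
```

```bash
python3 st.py
```

```text
7.25 pos [ 0.5369 -0.1686  0.1184] yhead -74.77 tilt [-8.e-04  7.e-04 -1.e+00] q6 0.909 F [-3.43  3.1   1.88] T [ 0.696  0.894 -0.046] open 0.0151 g 60.003928542137146
```

Call:
carry_out --pt "0 0 0 0 0 4" --pt "0 0 0 0 0 8" --pt "0 0 0 0 0 8"

```text
t: 7.62
tool_pos: [0.5368, -0.1685, 0.1184]
orientation: [-3.134, -0.199, 0.001]
force: [-3.7, 4.7, 3.0]
opening: 0.0153
gripper_force: 60.0
```

```bash
python3 st.py; python3 -c "
from h import *
print(robot.read_state()['joint_torque'])"
```

```text
7.625 pos [ 0.5368 -0.1685  0.1184] yhead -82.74 tilt [-9.e-04  9.e-04 -1.e+00] q6 1.048 F [-3.71  4.68  2.97] T [ 0.712  0.92  -0.014] open 0.0153 g 60.00491738319397
[ -1.36016026 -51.98929667 -48.69895935  -0.74756445  -2.01218024
   0.54643968]
```

Call:
carry_out --pt "0 0 0 0 0 4" --pt "0 0 0 0 0 8" --pt "0 0 0 0 0 8"

```text
t: 8.0
tool_pos: [0.5368, -0.1684, 0.1184]
orientation: [-3.14, 0.02, 0.002]
force: [-4.6, 3.8, 2.3]
opening: 0.0155
gripper_force: 60.0
```

```bash
echo "print('jt',s['joint_torque'].round(3))" >> st.py; python3 st.py
```

```text
8.0 pos [ 0.5368 -0.1684  0.1184] yhead -90.74 tilt [-0.001   0.0011 -1.    ] q6 1.188 F [-4.64  3.79  2.33] T [ 0.822  0.906 -0.042] open 0.0155 g 60.00584542751312
jt [ -1.579 -52.038 -48.794  -0.894  -2.064   0.547]
```

Call:
carry_out --pt "0 0 0 0 0 4" --pt "0 0 0 0 0 8" --pt "0 0 0 0 0 8"

```text
t: 8.38
tool_pos: [0.5368, -0.1683, 0.1184]
orientation: [-3.131, 0.239, 0.002]
force: [-3.7, 4.5, 2.1]
opening: 0.0159
gripper_force: 60.0
```

```bash
python3 st.py
```

```text
8.375 pos [ 0.5368 -0.1683  0.1184] yhead -98.73 tilt [-0.001   0.0012 -1.    ] q6 1.328 F [-3.7   4.46  2.12] T [0.865 0.831 0.068] open 0.0159 g 60.00067055225372
jt [ -1.88  -52.097 -48.877  -1.022  -2.091   0.628]
```

Call:
carry_out --pt "0 0 0 0 0 5" --pt "0 0 0 0 0 10" --pt "0 0 0 0 0 10"

```text
t: 8.75
tool_pos: [0.5368, -0.1682, 0.1183]
orientation: [-3.098, 0.511, 0.002]
force: [-3.7, 6.3, 1.7]
opening: 0.0152
gripper_force: 60.0
```

```bash
python3 st.py
```

```text
8.75 pos [ 0.5368 -0.1682  0.1183] yhead -108.74 tilt [-0.0011  0.0014 -1.    ] q6 1.502 F [-3.69  6.31  1.74] T [1.04  0.852 0.157] open 0.0152 g 60.012162923812866
jt [ -2.248 -52.192 -48.961  -1.18   -2.09    0.882]
```

Call:
carry_out --pt "0 0 0 0 0 5" --pt "0 0 0 0 0 10" --pt "0 0 0 0 0 10"

```text
t: 9.12
tool_pos: [0.5369, -0.168, 0.1182]
orientation: [-3.042, 0.779, 0.002]
force: [-3.9, 5.5, 2.3]
opening: 0.0151
gripper_force: 60.1
```

```bash
python3 st.py
```

```text
9.125 pos [ 0.5369 -0.168   0.1182] yhead -118.72 tilt [-0.001   0.0015 -1.    ] q6 1.677 F [-3.93  5.49  2.32] T [1.144 0.833 0.22 ] open 0.0151 g 60.063414573669434
jt [ -2.66  -52.301 -49.025  -1.328  -2.052   1.032]
```

Call:
carry_out --pt "0 0 0 0 0 5" --pt "0 0 0 0 0 5" --pt "0 0 0 0 0 5" --pt "0 0 0 0 0 5" --pt "0 0 0 0 0 5"

```text
t: 9.75
tool_pos: [0.5369, -0.168, 0.1182]
orientation: [-3.006, 0.909, 0.002]
force: [-2.7, 6.2, 1.3]
opening: 0.0155
gripper_force: 60.1
```

```bash
python3 st.py
```

```text
9.75 pos [ 0.5369 -0.168   0.1182] yhead -123.65 tilt [-9.0e-04  1.6e-03 -1.0e+00] q6 1.763 F [-2.74  6.16  1.28] T [1.142 0.72  0.296] open 0.0155 g 60.0936233997345
jt [ -2.846 -52.363 -49.049  -1.409  -2.02    0.337]
```

```bash
cat > avg.py <<'E'
from h import *
T=[];
for i in range(6):
    robot.read_camera('wrist'); s=robot.read_state(); T.append([s['wrist_torque'][2],s['joint_torque'][5]])
T=np.array(T);print(T.round(3).tolist(),T.mean(0),s['t'])
E
python3 avg.py; python3 -c "
import cv2
cv2.imwrite('pics/v4.png',cv2.imread('pics/w3.png'))
from h import *
a=save('wrist','w4')[200:330,180:390,::-1]
cv2.imwrite('pics/v4.png',cv2.resize(a,(800,495),interpolation=cv2.INTER_CUBIC))"
```

```text
[[0.373, 0.337], [0.31, 0.337], [0.346, 0.337], [0.344, 0.337], [0.383, 0.337], [0.323, 0.337]] [0.34659195 0.33739394] 10.05
```

View pics/v4.png

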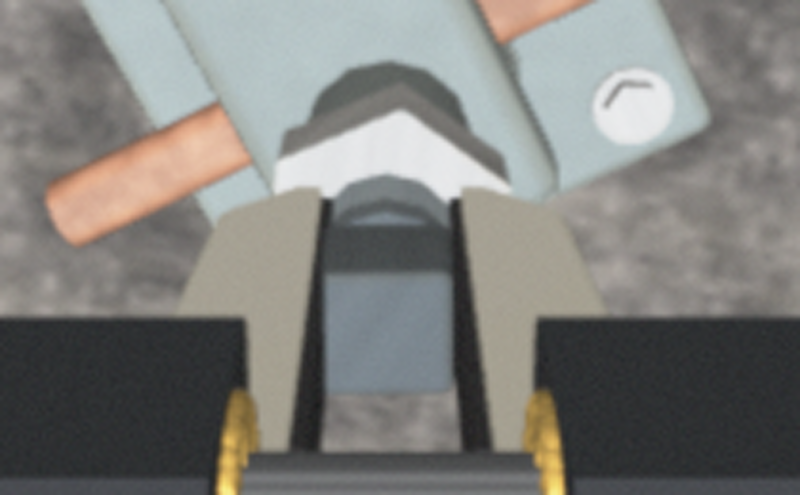

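Call:
carry_out --pt "0 0 0 0 0 5" --pt "0 0 0 0 0 5" --pt "0 0 0 0 0 5" --pt "0 0 0 0 0 5"

```text
t: 10.6
tool_pos: [0.5369, -0.1679, 0.1182]
orientation: [-2.964, 1.039, 0.002]
force: [-2.6, 6.7, 1.2]
opening: 0.0158
gripper_force: 60.1
```

```bash
python3 avg.py; python3 st.py
```

```text
[[0.405, 0.413], [0.399, 0.413], [0.436, 0.413], [0.354, 0.413], [0.413, 0.413], [0.461, 0.413]] [0.41122444 0.4129555 ] 10.9
10.9 pos [ 0.5369 -0.1679  0.1182] yhead -128.63 tilt [-9.0e-04  1.6e-03 -1.0e+00] q6 1.85 F [-3.05  5.12  1.45] T [1.15  0.765 0.461] open 0.0159 g 60.13850212097168
jt [ -3.046 -52.428 -49.069  -1.48   -1.98    0.413]
```

Call:
carry_out --pt "0 0 0 0 0 4" --pt "0 0 0 0 0 4" --pt "0 0 0 0 0 4" --pt "0 0 0 0 0 4"

```text
t: 11.4
tool_pos: [0.5369, -0.1679, 0.1182]
orientation: [-2.926, 1.141, 0.002]
force: [-2.5, 6.7, 0.1]
opening: 0.0153
gripper_force: 60.2
```

```bash
python3 avg.py; python3 st.py
```

```text
[[0.467, 0.504], [0.432, 0.504], [0.511, 0.504], [0.495, 0.504], [0.509, 0.504], [0.54, 0.505]] [0.492194   0.50441718] 11.7
11.7 pos [ 0.537  -0.1679  0.1182] yhead -132.63 tilt [-9.0e-04  1.7e-03 -1.0e+00] q6 1.92 F [-2.55  5.71  1.06] T [1.217 0.682 0.54 ] open 0.0154 g 60.20363509654999
jt [ -3.228 -52.483 -49.081  -1.526  -1.941   0.505]
```

Call:
carry_out --pt "0 0 0 0 0 4" --pt "0 0 0 0 0 4" --pt "0 0 0 0 0 4" --pt "0 0 0 0 0 4" --pt "0 0 0 0 0 4" --pt "0 0 0 0 0 4" --pt "0 0 0 0 0 4" --pt "0 0 0 0 0 4" --jaw 0

```text
t: 12.7
tool_pos: [0.5372, -0.169, 0.1186]
orientation: [2.881, -1.253, 0.0]
force: [0.4, -0.5, -0.6]
opening: 0.09
gripper_force: 0.0
```

Call:
carry_out --pt "0 0 -0.03 0 0 0" --pt "0 0 -0.062 0 0 -8" --pt "0 0 -0.062 0 0 -18" --pt "0 0 -0.062 0 0 -28" --pt "0 0 -0.062 0 0 -38" --pt "0 0 -0.062 0 0 -48" --pt "0 0 -0.062 0 0 -58" --pt "0 0 -0.062 0 0 -68" --pt "0 0 -0.062 0 0 -78" --pt "0 0 -0.062 0 0 -88" --pt "0 0 -0.062 0 0 -98" --pt "0 0 -0.062 0 0 -107"

```text
t: 14.2
tool_pos: [0.5372, -0.169, 0.1806]
orientation: [2.716, 1.578, -0.0]
force: [-0.2, 0.4, -0.3]
opening: 0.0931
gripper_force: 0.0
```

Call:
carry_out --pt "-0.003 0 0 0 0 -10" --pt "-0.006 0 0 0 0 -20" --pt "-0.009 0 0 0 0 -30" --pt "-0.012 0 0 0 0 -40" --pt "-0.015 0 0 0 0 -50" --pt "-0.015 0 0 0 0 -60" --pt "-0.015 0 0 0 0 -70" --pt "-0.015 0 0 0 0 -80" --pt "-0.015 0 0 0 0 -80" --pt "-0.015 0 0 0 0 -80"

```text
t: 15.45
tool_pos: [0.5297, -0.182, 0.1806]
orientation: [-1.08, -2.95, -0.0]
force: [-0.1, 0.6, -0.8]
opening: 0.0932
gripper_force: 0.0
```

```bash
python3 st.py; python3 -c "
from h import *
print(proj('wrist',(.537,-.168,.114)))
a=save('wrist','w5')[150:270,210:360,::-1]
cv2.imwrite('pics/v5.png',cv2.resize(a,(750,600),interpolation=cv2.INTER_CUBIC))"
```

```text
15.45 pos [ 0.5297 -0.182   0.1806] yhead 49.77 tilt [-0.  0. -1.] q6 -1.291 F [-0.14  0.58 -0.84] T [-0.107  0.026 -0.059] open 0.0932 g 0.0
jt [-4.0000e-03 -5.0687e+01 -4.8419e+01  6.0000e-03  8.1000e-02 -9.8000e-02]
[305.254157   220.61196693]
```

View pics/v5.png

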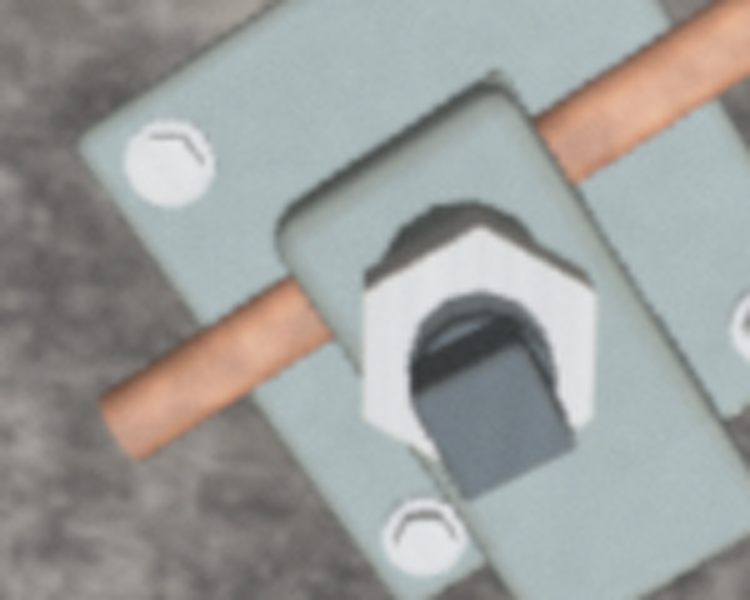

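Call:
carry_out --pt "0.0034 0.0154 0.0 0 0 0" --pt "0.0034 0.0154 0.02 0 0 0" --pt "0.0034 0.0154 0.05 0 0 0" --pt "0.0034 0.0154 0.075 0 0 0" --pt "0.0034 0.0154 0.0865 0 0 0" --pt "0.0034 0.0154 0.0865 0 0 0"

```text
t: 16.25
tool_pos: [0.5361, -0.1675, 0.0927]
orientation: [-1.074, -2.95, -0.0]
force: [0.4, 0.2, -0.4]
opening: 0.0931
gripper_force: 0.0
```

Call:
carry_out --pt "0 0 0 0 0 0" --pt "0 0 0 0 0 0" --pt "0 0 0 0 0 0" --pt "0 0 0 0 0 0" --pt "0 0 0 0 0 0" --pt "0 0 0 0 0 0" --pt "0 0 0 0 0 0" --pt "0 0 0 0 0 0" --jaw 255 --force 60

```text
t: 17.25
tool_pos: [0.5372, -0.1678, 0.0941]
orientation: [1.075, 2.952, 0.001]
force: [0.5, 1.4, 0.2]
opening: 0.0314
gripper_force: 60.0
```

```bash
python3 st.py; python3 avg.py
```

```text
17.25 pos [ 0.5372 -0.1678  0.0941] yhead 50.0 tilt [ 3.e-04  3.e-04 -1.e+00] q6 -1.267 F [0.49 1.4  0.15] T [ 0.206 -0.164 -0.052] open 0.0314 g 59.99815821647644
jt [-1.0700e+00 -5.2359e+01 -4.5709e+01 -6.1800e-01  2.4600e-01 -1.6000e-02]
[[-0.065, -0.016], [-0.018, -0.016], [0.003, -0.016], [-0.011, -0.016], [-0.035, -0.016], [-0.033, -0.016]] [-0.02638626 -0.01595072] 17.55
```

Call:
carry_out --pt "0 0 0 0 0 8" --pt "0 0 0 0 0 16" --pt "0 0 0 0 0 24" --pt "0 0 0 0 0 32" --pt "0 0 0.0002 0 0 40" --pt "0 0 0.0002 0 0 48" --pt "0 0 0.0003 0 0 56" --pt "0 0 0.0003 0 0 64" --pt "0 0 0.0003 0 0 72" --pt "0 0 0.0003 0 0 72" --pt "0 0 0.0003 0 0 72"

```text
t: 18.92
tool_pos: [0.5371, -0.1679, 0.0939]
orientation: [-2.602, -1.761, -0.0]
force: [1.9, 3.1, 0.2]
opening: 0.0316
gripper_force: 60.0
```

```bash
python3 st.py; python3 avg.py
```

```text
18.925 pos [ 0.5371 -0.1679  0.0939] yhead -21.83 tilt [ 1.e-04  2.e-04 -1.e+00] q6 -0.013 F [1.91 3.1  0.25] T [ 0.552 -0.11  -0.032] open 0.0316 g 60.00084936618805
jt [-1.7920e+00 -5.2342e+01 -4.5656e+01 -1.1690e+00  1.2300e-01  2.0000e-02]
[[-0.064, -0.065], [-0.052, -0.079], [0.031, -0.071], [0.017, -0.058], [-0.017, -0.045], [-0.014, -0.035]] [-0.01644659 -0.05900082] 19.225
```

Call:
carry_out --pt "0 0 0 0 0 8" --pt "0 0 0 0 0 16" --pt "0 0 0 0 0 16" --pt "0 0 0 0 0 16" --pt "0 0 0 0 0 16"

```text
t: 19.85
tool_pos: [0.537, -0.168, 0.0938]
orientation: [-2.822, -1.379, -0.0]
force: [2.0, 3.1, 0.1]
opening: 0.0313
gripper_force: 60.0
```

```bash
python3 avg.py
```

```text
[[-0.002, -0.065], [-0.034, -0.051], [-0.014, -0.038], [0.001, -0.028], [0.013, -0.02], [0.002, -0.014]] [-0.00565377 -0.03614573] 20.15
```

Call:
carry_out --pt "0 0 0 0 0 6" --pt "0 0 0 0 0 12" --pt "0 0 0 0 0 12" --pt "0 0 0 0 0 12" --pt "0 0 0 0 0 12"

```text
t: 20.78
tool_pos: [0.537, -0.1679, 0.0938]
orientation: [-2.951, -1.076, 0.0]
force: [2.4, 5.1, -1.3]
opening: 0.0314
gripper_force: 60.0
```

```bash
python3 avg.py; python3 st.py
```

```text
[[0.018, -0.063], [-0.038, -0.053], [0.065, -0.064], [-0.022, -0.044], [-0.041, -0.028], [0.039, -0.023]] [ 0.00348233 -0.04580209] 21.075
21.075 pos [ 0.537  -0.168   0.0938] yhead -49.98 tilt [-1.e-04  1.e-04 -1.e+00] q6 0.478 F [ 2.86  4.34 -1.81] T [ 0.964 -0.193  0.039] open 0.0312 g 59.99829590320587
jt [-2.7480e+00 -5.3215e+01 -4.6469e+01 -1.8700e+00  7.0000e-03 -2.3000e-02]
```

Call:
carry_out --pt "0 0 0 0 0 6" --pt "0 0 0 0 0 12" --pt "0 0 0 0 0 12" --pt "0 0 0 0 0 12" --pt "0 0 0 0 0 12"

```text
t: 21.7
tool_pos: [0.537, -0.1679, 0.0937]
orientation: [-3.048, -0.76, 0.0]
force: [2.7, 5.0, -1.2]
opening: 0.0317
gripper_force: 60.0
```

```bash
python3 avg.py; python3 st.py
```

```text
[[-0.064, -0.059], [0.008, -0.059], [-0.058, -0.059], [-0.069, -0.059], [-0.103, -0.059], [-0.084, -0.059]] [-0.06168424 -0.05882899] 22.0
22.0 pos [ 0.5369 -0.1679  0.0937] yhead -61.98 tilt [-2.e-04  3.e-04 -1.e+00] q6 0.687 F [ 2.87  4.42 -1.93] T [ 1.049 -0.202 -0.084] open 0.0314 g 60.000869035720825
jt [-2.7760e+00 -5.3366e+01 -4.6562e+01 -1.9950e+00  3.9000e-02 -5.9000e-02]
```

Call:
carry_out --pt "0 0 0 0 0 6" --pt "0 0 0 0 0 12" --pt "0 0 0 0 0 12" --pt "0 0 0 0 0 12" --pt "0 0 0 0 0 12"

```text
t: 22.62
tool_pos: [0.537, -0.1678, 0.0937]
orientation: [-3.111, -0.438, -0.0]
force: [2.6, 4.4, -2.0]
opening: 0.0315
gripper_force: 60.0
```

```bash
python3 avg.py; python3 st.py
```

```text
[[0.029, 0.034], [-0.002, 0.034], [0.044, 0.034], [0.051, 0.034], [0.03, 0.034], [-0.027, 0.034]] [0.02103099 0.0341222 ] 22.925
22.925 pos [ 0.537  -0.1678  0.0937] yhead -73.98 tilt [-1.e-04  3.e-04 -1.e+00] q6 0.897 F [ 2.97  4.41 -2.24] T [ 1.122 -0.29  -0.027] open 0.0314 g 59.99620020389557
jt [-2.9250e+00 -5.3529e+01 -4.6638e+01 -2.0830e+00  1.1200e-01  3.4000e-02]
```

Call:
carry_out --pt "0 0 0 0 0 6" --pt "0 0 0 0 0 12" --pt "0 0 0 0 0 12" --pt "0 0 0 0 0 12" --pt "0 0 0 0 0 12"

```text
t: 23.55
tool_pos: [0.537, -0.1678, 0.0936]
orientation: [-3.139, -0.111, -0.0]
force: [3.1, 4.8, -1.3]
opening: 0.0312
gripper_force: 60.0
```

```bash
python3 avg.py; python3 st.py
```

```text
[[0.251, 0.218], [0.272, 0.218], [0.283, 0.218], [0.187, 0.218], [0.218, 0.218], [0.185, 0.218]] [0.23264921 0.21824787] 23.85
23.85 pos [ 0.537  -0.1678  0.0936] yhead -85.96 tilt [-0.e+00  3.e-04 -1.e+00] q6 1.106 F [ 2.94  4.48 -2.02] T [ 1.189 -0.414  0.185] open 0.0317 g 60.00938951969147
jt [ -3.146 -53.7   -46.7    -2.132   0.226   0.218]
```

Call:
carry_out --pt "0 0 0 0 0 6" --pt "0 0 0 0 0 12" --pt "0 0 0 0 0 12" --pt "0 0 0 0 0 12" --pt "0 0 0 0 0 12"

```text
t: 24.48
tool_pos: [0.5371, -0.1677, 0.0936]
orientation: [-3.134, 0.218, -0.0]
force: [2.5, 4.4, -2.3]
opening: 0.0313
gripper_force: 60.1
```

```bash
python3 avg.py; python3 st.py
```

```text
[[0.407, 0.403], [0.443, 0.403], [0.381, 0.402], [0.398, 0.402], [0.402, 0.402], [0.415, 0.402]] [0.4075073  0.40248614] 24.775
24.775 pos [ 0.537  -0.1678  0.0936] yhead -97.95 tilt [ 0.e+00  3.e-04 -1.e+00] q6 1.315 F [ 3.43  3.85 -2.36] T [ 1.183 -0.536  0.415] open 0.0318 g 60.05225479602814
jt [ -3.349 -53.876 -46.75   -2.164   0.378   0.402]
```

Call:
carry_out --pt "0 0 0 0 0 3" --pt "0 0 0 0 0 5" --pt "0 0 0 0 0 5" --pt "0 0 0 0 0 5" --pt "0 0 0 0 0 5" --pt "0 0 0 0 0 5"

```text
t: 25.52
tool_pos: [0.5371, -0.1678, 0.0936]
orientation: [-3.121, 0.354, -0.0]
force: [2.6, 4.4, -3.1]
opening: 0.0316
gripper_force: 60.1
```

```bash
python3 avg.py
```

```text
[[0.466, 0.501], [0.493, 0.501], [0.475, 0.501], [0.504, 0.501], [0.535, 0.501], [0.537, 0.501]] [0.50180451 0.50059265] 25.825
```

Call:
carry_out --pt "0 0 0 0 0 0" --pt "0 0 0 0 0 0" --pt "0 0 0 0 0 0" --pt "0 0 0 0 0 0" --pt "0 0 0 0 0 0" --pt "0 0 0 0 0 0" --pt "0 0 0 0 0 0" --pt "0 0 0 0 0 0" --jaw 0

```text
t: 26.82
tool_pos: [0.537, -0.168, 0.0939]
orientation: [3.121, -0.356, 0.0]
force: [0.3, 0.3, 0.3]
opening: 0.0931
gripper_force: 0.0
```

Call:
carry_out --pt "0 0 -0.02 0 0 0" --pt "0 0 -0.06 0 0 0" --pt "0 0 -0.1 0 0 0" --pt "0 0 -0.13 0 0 0" --pt "0 0 -0.15 0 0 0" --pt "0 0 -0.15 0 0 0" --pt "0 0 -0.15 0 0 0" --pt "0 0 -0.15 0 0 0"

```text
t: 27.82
tool_pos: [0.5362, -0.1677, 0.242]
orientation: [-3.121, 0.356, 0.005]
force: [0.5, -0.5, -1.2]
opening: 0.0929
gripper_force: 0.0
```

```bash
python3 st.py; python3 -c "
from h import *
save('wrist','w6')"
```

```text
27.825 pos [ 0.5362 -0.1677  0.242 ] yhead -103.01 tilt [-0.0028  0.0012 -1.    ] q6 1.403 F [ 0.45 -0.53 -1.16] T [-0.014  0.167  0.026] open 0.0929 g 0.0
jt [ 1.0000e-02 -5.1181e+01 -4.9971e+01  2.8000e-02 -6.8000e-02  0.0000e+00]
```

View pics/w6.png

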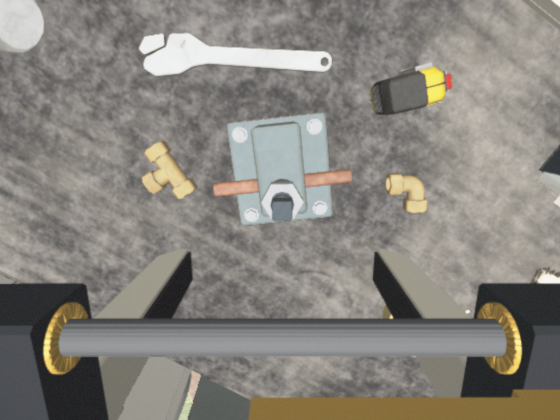

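```bash
python3 -c "
from h import *
print(robot.close_job())"
```

```text
the job is handed in; nothing more can be done
None
```

The set bolt and then the locknut are each tightened to a measured 0.50 N m. While releasing the bolt I turned it up to about 4° further by mistake, so it may have peaked near 0.57 N m, still under the limit. The last picture shows the bystanders undisturbed and the gripper clear. The job was handed in at about 28 s; no verdict came back.

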